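Reject the worn spindle cartridge

TASK

Three look-alike centrifuge spindle cartridges stand in the metal checking block and one of them has a worn bearing. Find it by gently rocking the spindles back and forth by their ball ends, with no more than about 8 N (a good one pushes back at once, the worn one first moves freely several millimetres), and be sure to rock the worn one itself over, back through upright and over again. Then lift the worn cartridge out and stand it upright in the red reject tray; leave the two good ones seated in the block and do not knock over or shift the things around.

Things in the scene. Friction and masses are not known exactly. Their poses are not given: they have to be found in the camera images.
- bore_1 (a point): Mouth of a bore: centre, level with the block's top. One cartridge is seated in it. Seated, its flange (64 mm across, 8 mm thick) lies on the block; its spindle, 8 mm thick, carries a 14 mm steel ball centred 44 mm above this point, 36 mm above the flange's top; brass sleeve and shoulder end 4 mm above the flange. Below the flange a plug 42 mm across and 30 mm long.
- bore_2 (a point): Mouth of a bore: centre, level with the block's top; cartridge as at bore_1. Every spindle tilts any way about a pivot 20 mm below its flange's top and rights itself. Pushed at the ball a good one resists at once, about 2 N per mm (rubber); the worn one leans freely (under 0.4 N) 5 mm either side, then the same rubber. A firm pinch on the ball adds a drag of its own (1 N per 10 N of grip) that hides play: rock it loosely caged or lightly held.
- bore_3 (a point): Mouth of a bore: centre, level with the block's top; holds a cartridge as bore_1. A cartridge weighs 0.65 to 0.85 kg, may be lifted by its ball and stands by itself on its flat 42 mm underside, 74 mm below the ball's centre. Pushed sideways at the ball with more than about 6 N a seated one begins to tip in its bore. The ball is polished: lift with a grip of 20 N or more.
- block: Aluminium checking block holding three look-alike steel cartridges, two good and one worn (in any bore; wear cannot be seen, and their poses are not given); 84 x 244 x 40 mm (x, y, z), fixed to the bench; origin: centre of the underside; yaw varies. Three bores of 44 mm in a row along its y axis at y = -80, 0 and +80 mm, 34 mm deep.
- tray: Red plastic reject tray with a black rubber mat, fixed, 136 x 136 mm, walls 24 mm high and 4 mm thick; origin: centre of the underside; its inner floor is 6 mm above the bench. It stands on the left or the right of the block.
- log_pad: Yellow writing pad, 210 x 151 x 12 mm, fixed, on the other side of the block from the tray; origin: centre of the underside.
- marker: Red and white marker pen, 135 mm long and 17 mm thick, lying loose on the writing pad; leave it alone. Origin: its underside's centre.
- dropper_bottle_1: Small dropper bottle with a black rubber bulb, 30 x 30 x 80 mm, standing loose behind the work on the left; leave it alone. Origin: centre of the underside.
- strip_tube: Test strip tube with a blue cap, 36 x 31 x 86 mm, standing loose behind the block; leave it alone. Origin: centre of the underside.
Things that resemble listed ones, but are neither listed nor needed, are in the scene too. Of the things that look like the tray, the largest one is meant.

How it is judged:
On the way, in this order (a step that is already met when the one before it is completed fails the run):
1. the worn spindle is leaned over by more than about 3 mm at its ball, in the fingers, the cartridge still seated (angle between the z axis of spindle_worn and the z axis of cartridge_worn, either way round above 0.05 rad and z of cartridge_worn in the frame of block below 0.014 m and contact force between the fingers and cartridge_worn above 0.05 N), for 0.04 s.
2. it comes back through upright (angle between the z axis of spindle_worn and the z axis of cartridge_worn, either way round below 0.03 rad and z of cartridge_worn in the frame of block below 0.014 m), for 0.02 s.
3. it is leaned over again by more than about 3 mm, the cartridge still seated (all of step 1), for 0.04 s.
4. the worn cartridge is lifted out of the block (z of cartridge_worn in the frame of block above 0.045 m), for 0.1 s.
At the end, for the whole second after the job is handed in: The worn cartridge stands upright (within 6 degrees) on the floor of the reject tray, at rest and released; both good cartridges are still seated in their bores (within 5 mm and 2 degrees of how they stood); the marker, the dropper bottle and the strip tube are within 15 mm of where they were (x of cartridge_worn in the frame of tray between -0.045 and 0.045 m and y of cartridge_worn in the frame of tray between -0.045 and 0.045 m and z of cartridge_worn in the frame of tray between 0.002 and 0.01 m and angle between cartridge_worn's own z axis and vertical below 0.1 rad and linear speed of cartridge_worn below 0.02 m/s and distance of each of cartridge_good_a, cartridge_good_b from where it was at the start of the episode below 0.005 m and angle between each of cartridge_good_a, cartridge_good_b's own z axis and vertical below 0.03 rad and distance of each of marker, dropper_bottle_1, strip_tube from where it was at the start of the episode below 0.015 m); the robot touches nothing.
It fails at once if a good spindle is pushed with more than about 10 N (leaned over by more than 5.3 mm at its ball) (angle between the z axis of spindle_good_a and the z axis of cartridge_good_a, either way round above 0.095 rad or angle between the z axis of spindle_good_b and the z axis of cartridge_good_b, either way round above 0.095 rad).
It fails at once if the worn spindle is pushed with more than about 10 N (leaned over by more than 10.3 mm at its ball) (angle between the z axis of spindle_worn and the z axis of cartridge_worn, either way round above 0.185 rad).
It fails at once if a good cartridge is pulled up out of its seat by more than 10 mm (z of any of cartridge_good_a, cartridge_good_b in the frame of block above 0.02 m).
It fails at once if a thing standing around is knocked or shifted by more than 30 mm (distance of any of marker, dropper_bottle_1, strip_tube from where it was at the start of the episode above 0.03 m).
It fails at once if the worn cartridge tips over by more than 45 degrees (angle between cartridge_worn's own z axis and vertical above 0.8 rad).
It also fails if it takes over 66 s, if anything falls off the work surface, if the arm or the gripper's body presses on something with over 40 N, if the wrist force passes 120 N, or if a joint passes its speed limit or range.

ROBOT

A 7-joint arm with a two-finger parallel gripper is mounted at the origin on a cart in front of the work surface, level with it; the furniture and walls round the work are solid. World frame = base frame: x ahead of the robot, y to its left, z up, the work surface at z = 0. Lengths are in m, angles in rad, forces in N, time in s.
With the tool pointing down it reaches from about 0.4 to 0.85 m from the base axis. Payload 10.4 kg.
Tool frame: the origin (TCP) lies between the finger pads; the fingertips stand 19 mm ahead of it and the grasp point (between the pads) is the TCP; z points along the fingers, y is the direction in which the jaws open and shut (so a half turn about z gives the same grasp; the last joint's range is limited). The gripper opens to 85 mm and grips with 20 to 120 N. Pads are 22 mm wide; open, the fingers measure 114 mm over their backs; the gripper's body (76 mm by 85 mm) begins 54 mm behind the grasp point. The pads swing forward as they close: fully open they stand 13 mm farther back than shut.
Start: joints at [1.242, 0.332, -0.065, 1.46, 0.022, 1.35, -0.088], TCP at [0.188, -0.596, 0.25] pointing down, gripper open.
Joint ranges: [-2.6, 2.6], [-0.5, 2.12], [-1.47, 1.34], [0.16, 2.42], [-1.27, 4.41], [0.06, 2.06], [-2.6, 2.6]. Speed limits (rad/s): [2.22, 2.22, 2.79, 2.79, 3.14, 3.14, 3.14].

INTERFACE

Orientations are given as a unit quaternion [x, y, z, w].
In Python, from workcell import manip gives the robot as it stands.
- The arm moves only by the shell command python3 -m jog 'ROWS' [FORCE]. ROWS is JSON, a list of rows, each an object with "offset": the shift along the tool's x, y, z as a fraction of full scale, a list of three; "rotation": the turn, a rotation vector about the tool's x, y, z as a fraction of full scale, a list of three; "fingers": the opening, from -1 (shut) to 1 (fully open), so that 0 is half open. A call has 1 to 8 rows; each row shifts and turns the commanded pose from where the row before left it, along the tool's axes as they then stand; what a row does not reach is not made up. Full scale, the value 1, is 0.15 m for a shift and 2 rad for a turn. A row lasts 1/8 s, in which the tool goes at most 62.5 mm and 10.7 degrees, less where a joint would pass 70% of its speed; a pose out of reach is approached as far as the arm can. A call with a number of a shift or a turn outside -1 to 1 is refused whole. A call with a gripper value outside its range is refused whole. The fingers move at their own pace and stop on an object; FORCE is the grip in N (left out, the last holds). Time passes only in rows, so rows that do not move let the fingers close. It gives the time, the measured TCP pose, the force and the opening at its end, in the units of the state.
- manip.get_obs(): the state, without advancing time (a new reading comes with each control period).
- manip.camera(name): name is "scene" or "top" or "wrist"; returns the picture (420x560x3 uint8, red, green, blue); there is no depth.
- manip.camera_info(name): a dict with "mtx" (3x3 intrinsics, pixels), "D" ([k1, k2, p1, p2, k3] as OpenCV has them; the pictures are not rectified), "xyz" and "rotation" of the camera in the world. Camera axes: x right, y down, z forward; pixel columns grow to the right and rows downward; lengths in m; the calibration is good to about 2 mm. A picture is of the moment at which its call begins: read the wrist's pose just before it. camera_info takes no time and is no camera call; for the wrist camera it gives the pose at the moment of the call.
- manip.hand_in(): hands the job in, once; it reports no verdict.
Trained networks look in the newest picture that a camera, given by its name, has taken for a name from the list of things; names that differ only in an ending like _2 or _b are one class to them, and where a whole thing is asked for, a point or a joint stands for the part that bears it (a point fixed in the world has none). Each returns a list of dicts, best first, with "conf" (0 to 1); they miss things now and then, are a little off and sometimes report something else, mostly with a low value. They report only what shows in the picture. A call takes as long as a camera call. They do not tell look-alikes from the thing itself.
- manip.recognise(camera, query): "bbox" ([left, top, right, bottom] in pixels, round what is visible of it).
The state is a dict: "clock": time; "joint_pos": joint angles; "joint_velocities": joint speeds; "tau": joint torques, N m; "position": TCP position; "ee_rot": TCP orientation; "ft_force": force on the tool from outside, world axes, zero at the start; "torque": the same for the moment, N m; "grip_width": opening from 0.0 (shut) to 1.0 (fully open).
Only numpy, scipy, OpenCV 4.12 (cv2) and the standard library are available. Lean on these libraries where they do the work, as an engineer would, in place of code of your own. Each camera call takes 0.05 s, during which the arm holds its last target. There are 200 camera calls.

## Working session

There is one attempt and no reset: what is moved stays moved. The work goes in short steps, Python scripts to look and compute and a shell command to move; the robot and the scene stay as the last step left them, time stands still between calls to the robot, and variables do not carry over. Pictures are saved under pics/ and viewed, about 8 in all and at most 12, crops included, and the job is handed in when it is done.

```bash
mkdir -p pics
cat > h.py <<'E'
import numpy as np,cv2
from scipy.spatial.transform import Rotation as R
from workcell import manip
def cam(n):
    i=manip.camera_info(n);r=np.array(i['rotation'],float)
    M=r if r.shape==(3,3) else R.from_quat(r).as_matrix()
    return np.array(i['mtx'],float),np.array(i['D'],float),np.array(i['xyz'],float),M
def ray(n,px,z,c=None):
    K,D,p,M=c or cam(n)
    u=cv2.undistortPoints(np.array(px,float).reshape(-1,1,2),K,D).reshape(-1,2)
    d=np.c_[u,np.ones(len(u))]@M.T
    return p+d*((np.asarray(z)-p[2])/d[:,2]).reshape(-1,1)
def proj(n,P,c=None):
    K,D,p,M=c or cam(n)
    rv=cv2.Rodrigues(M.T)[0]
    return cv2.projectPoints(np.array(P,float).reshape(-1,3),rv,-M.T@p,K,D)[0].reshape(-1,2)
def snap(n,f):
    im=manip.camera(n);cv2.imwrite('pics/'+f,im[:,:,::-1]);return im
E
python3 - <<'E'
from h import *
a=snap('scene','s0.png');b=snap('top','t0.png')
cv2.imwrite('pics/both.png',cv2.resize(np.hstack([a,b]),(800,300))[:,:,::-1])
for n in('scene','top'):
  print(n,cam(n)[2],cam(n)[3].round(3).tolist())
  for q in('bore_1','block','tray','log_pad','marker','dropper_bottle_1','strip_tube'):
    print(q,[(np.round(d['bbox']).tolist(),round(d['conf'],2)) for d in manip.recognise(n,q)][:5])
o=manip.get_obs();print(o)
E
```

```text
scene [-0.01064074  0.71264671  0.84951901] [[-0.807, -0.384, 0.449], [-0.591, 0.521, -0.616], [0.003, -0.762, -0.647]]
bore_1 [([212.0, 196.0, 290.0, 277.0], 0.75)]
block [([214.0, 197.0, 290.0, 276.0], 0.98)]
tray [([361.0, 159.0, 405.0, 183.0], 0.94), ([286.0, 170.0, 349.0, 221.0], 0.93), ([304.0, 228.0, 352.0, 267.0], 0.68)]
log_pad [([128.0, 286.0, 242.0, 393.0], 0.85)]
marker [([154.0, 310.0, 209.0, 352.0], 0.89)]
dropper_bottle_1 [([81.0, 262.0, 102.0, 290.0], 0.73)]
strip_tube [([191.0, 181.0, 208.0, 214.0], 0.87), ([211.0, 203.0, 290.0, 277.0], 0.61), ([130.0, 286.0, 242.0, 394.0], 0.59)]
top [ 0.33457626 -0.02000947  1.50705091] [[0.013, -0.988, 0.152], [-1.0, -0.015, -0.012], [0.014, -0.152, -0.988]]
bore_1 [([226.0, 200.0, 306.0, 242.0], 0.91)]
block [([219.0, 200.0, 313.0, 243.0], 0.68)]
tray [([401.0, 253.0, 442.0, 287.0], 0.87), ([274.0, 257.0, 316.0, 297.0], 0.77), ([326.0, 211.0, 375.0, 261.0], 0.6), ([224.0, 198.0, 307.0, 241.0], 0.6)]
log_pad [([129.0, 199.0, 188.0, 274.0], 0.93)]
marker []
dropper_bottle_1 [([220.0, 198.0, 308.0, 241.0], 0.16)]
strip_tube [([268.0, 148.0, 278.0, 162.0], 0.72), ([220.0, 198.0, 310.0, 240.0], 0.68)]
{'clock': 0.8, 'joint_pos': array([ 1.24239839,  0.33216943, -0.06470301,  1.46010381,  0.02155094,
        1.34989939, -0.08846642]), 'joint_velocities': array([-1.69212293e-04,  1.11802936e-03, -4.83074084e-04, -1.95265382e-05,
        8.57514719e-04, -1.67296162e-03,  9.25954364e-04]), 'tau': array([-8.51904933e-04, -6.25165844e+01,  4.87633981e-02, -3.91809869e+01,
        1.64720602e-02,  1.66221806e-03,  3.09926361e-05]), 'position': array([ 0.18819724, -0.59600972,  0.2503548 ]), 'ee_rot': array([9.88331497e-01, 1.52318247e-01, 4.21164239e-05, 4.89176956e-05]), 'ft_force': array([0.62777684, 0.50951736, 0.38364964]), 'torque': array([-0.01188466, -0.04836761, -0.01234247]), 'grip_width': 1.0014947931370883}
```

View pics/t0.png

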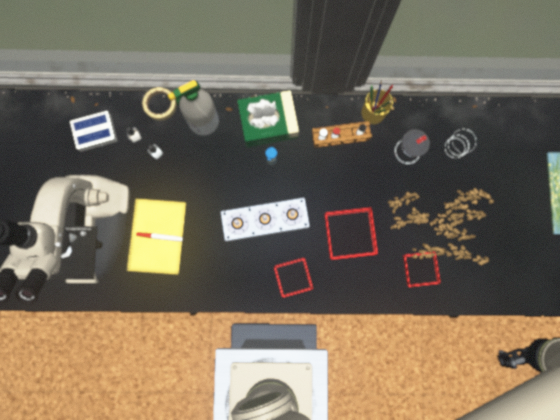

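View pics/s0.png

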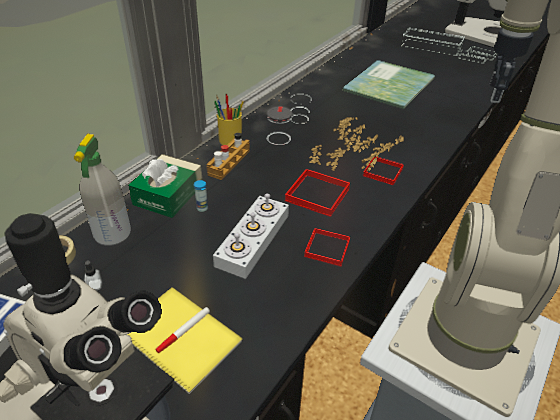

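Run:
```python
from h import *
t=cv2.imread('pics/t0.png');s=cv2.imread('pics/s0.png')
A=cv2.resize(t[190:270,205:385],None,fx=4,fy=4,interpolation=2)[:, :720]
B=cv2.resize(s[160:280,205:385],None,fx=4,fy=4,interpolation=2)[:250*2,:720]
cv2.imwrite('pics/crop.png',cv2.resize(np.vstack([A,B]),None,fx=.7,fy=.7))
print(ray('top',[(237,223),(265,219),(292,214)],.05).round(4))
for im,n in((t,'top'),(s,'scene')):
  m=((im[:,:,2].astype(int)-im[:,:,1]>60)&(im[:,:,1]<60)).astype(np.uint8)
  k,_,st,_=cv2.connectedComponentsWithStats(m)
  for l in range(1,k):
    if st[l,4]>60:
      c=cv2.findContours((_==0).astype(np.uint8)*0+(cv2.connectedComponents(m)[1]==l).astype(np.uint8),0,2)[0][0]
      r=cv2.minAreaRect(c);print(n,st[l],r, ray(n,cv2.boxPoints(r),.02).round(3)[:,:2].tolist(),ray(n,[r[0]],.02).round(3))
```

```text
[[ 0.5046  0.1025  0.05  ]
 [ 0.5173  0.0228  0.05  ]
 [ 0.5329 -0.0544  0.05  ]]Traceback (most recent call last):
  File "<stdin>", line 12, in <module>
ValueError: operands could not be broadcast together with shapes (80,2) (420,560)
```

View pics/crop.png

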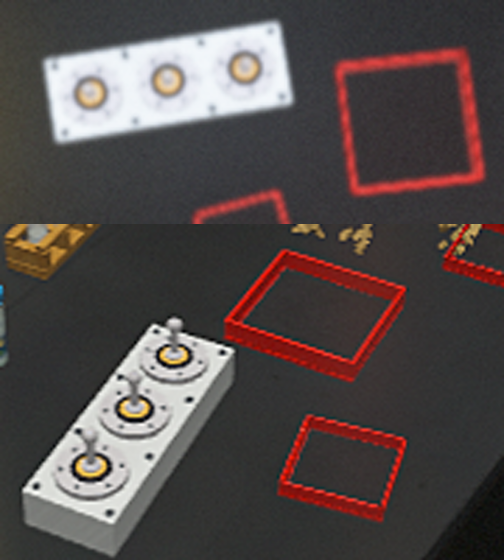

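```bash
cat >> h.py <<'E'
def plan(P,yaw,n,o=None):
    """rows to reach P with jaw (tool y) at azimuth yaw deg, tool down; shift in row-start axes"""
    o=o or manip.get_obs(); p=np.array(o['position']);Q=R.from_quat(o['ee_rot']).as_matrix()
    a=np.deg2rad(yaw);y=np.array([np.cos(a),np.sin(a),0]);z=np.array([0,0,-1.]);T=np.c_[np.cross(y,z),y,z]
    rv=R.from_matrix(Q.T@T).as_rotvec()/n; st=(np.array(P)-p)/n
    print('rot',rv*n,'dist',st*n)
    for i in range(n):
        Qi=Q@R.from_rotvec(rv*i).as_matrix()
        print((Qi.T@st/.15).round(3).tolist(),(rv/2).round(3).tolist())
E
python3 - <<'E'
from h import *
for n,f in(('top','t0.png'),('scene','s0.png')):
  im=cv2.imread('pics/'+f).astype(int)
  m=((im[:,:,2]-im[:,:,1]>60)&(im[:,:,1]<70)).astype(np.uint8)
  m=cv2.morphologyEx(m,3,np.ones((3,3)))
  for c in cv2.findContours(m,0,2)[0]:
    if cv2.contourArea(cv2.convexHull(c))>700:
      r=cv2.minAreaRect(c);h=cv2.approxPolyDP(cv2.convexHull(c),6,True).reshape(-1,2)
      print(n,ray(n,h,.024).round(3)[:,:2].tolist(),ray(n,[r[0]],.024).round(3))
plan([.517,.023,.25],10.2,12)
E
```

```text
top [[0.409, -0.091], [0.324, -0.115], [0.297, -0.029], [0.388, -0.008]] [[ 0.353 -0.06   0.024]]
top [[0.419, -0.378], [0.42, -0.473], [0.346, -0.482], [0.33, -0.393]] [[ 0.382 -0.431  0.024]]
top [[0.561, -0.284], [0.426, -0.302], [0.407, -0.169], [0.541, -0.152]] [[ 0.483 -0.227  0.024]]
scene [[0.405, -0.08], [0.319, -0.104], [0.289, -0.01], [0.373, 0.017]] [[ 0.347 -0.043  0.024]]
scene [[0.558, -0.28], [0.425, -0.301], [0.396, -0.144], [0.526, -0.128]] [[ 0.477 -0.211  0.024]]
scene [[0.424, -0.454], [0.338, -0.467], [0.322, -0.365], [0.409, -0.354]] [[ 0.376 -0.411  0.024]]
rot [ 1.39138217e-04  2.29660766e-05 -1.44299297e+00] dist [ 3.28802760e-01  6.19009719e-01 -3.54796709e-04]
[0.278, -0.273, 0.0] [0.0, 0.0, -0.06]
[0.308, -0.238, 0.0] [0.0, 0.0, -0.06]
[0.335, -0.199, 0.0] [0.0, 0.0, -0.06]
[0.356, -0.157, 0.0] [0.0, 0.0, -0.06]
[0.372, -0.113, 0.0] [0.0, 0.0, -0.06]
[0.383, -0.068, 0.0] [0.0, 0.0, -0.06]
[0.389, -0.021, 0.0] [0.0, 0.0, -0.06]
[0.389, 0.025, 0.0] [0.0, 0.0, -0.06]
[0.383, 0.072, 0.0] [0.0, 0.0, -0.06]
[0.371, 0.117, 0.0] [0.0, 0.0, -0.06]
[0.355, 0.161, 0.0] [0.0, 0.0, -0.06]
[0.333, 0.202, 0.0] [0.0, 0.0, -0.06]
```

```bash
python3 -m jog '[{"offset":[0.278,-0.273,0],"rotation":[0,0,-0.06],"fingers":0},{"offset":[0.308,-0.238,0],"rotation":[0,0,-0.06],"fingers":0},{"offset":[0.335,-0.199,0],"rotation":[0,0,-0.06],"fingers":0},{"offset":[0.356,-0.157,0],"rotation":[0,0,-0.06],"fingers":0},{"offset":[0.372,-0.113,0],"rotation":[0,0,-0.06],"fingers":0},{"offset":[0.383,-0.068,0],"rotation":[0,0,-0.06],"fingers":0},{"offset":[0.389,-0.021,0],"rotation":[0,0,-0.06],"fingers":0},{"offset":[0.389,0.025,0],"rotation":[0,0,-0.06],"fingers":0}]' 20
python3 - <<'E'
from h import *
plan([.517,.023,.25],10.2,5)
E
```

```text
clock: 1.8
position: [0.4084, -0.1819, 0.2507]
ee_rot: [0.805, 0.593, 0.0, 0.001]
ft_force: [0.4, 0.3, 0.5]
grip_width: 0.503
rot [ 0.00082961  0.00088022 -0.47925899] dist [ 0.10860631  0.20491816 -0.00067397]
[0.304, 0.057, 0.001] [0.0, 0.0, -0.048]
[0.297, 0.086, 0.001] [0.0, 0.0, -0.048]
[0.287, 0.114, 0.001] [0.0, 0.0, -0.048]
[0.275, 0.141, 0.001] [0.0, 0.0, -0.048]
[0.26, 0.167, 0.001] [0.0, 0.0, -0.048]
```

```bash
python3 -m jog '[{"offset":[0.304,0.057,0],"rotation":[0,0,-0.048],"fingers":-0.5},{"offset":[0.297,0.086,0],"rotation":[0,0,-0.048],"fingers":-0.5},{"offset":[0.287,0.114,0],"rotation":[0,0,-0.048],"fingers":-0.5},{"offset":[0.275,0.141,0],"rotation":[0,0,-0.048],"fingers":-0.5},{"offset":[0.26,0.167,0],"rotation":[0,0,-0.048],"fingers":-0.5},{"offset":[0,0,0],"rotation":[0,0,0],"fingers":-0.5}]'
python3 - <<'E'
from h import *
c=cam('wrist');im=snap('wrist','w0.png').copy()
print(c[2],c[3].round(3).tolist(),manip.get_obs()['ft_force'],manip.get_obs()['grip_width'])
g=[(.5046,.1025),(.5173,.0228),(.5329,-.0544)]
P=[(x,y,z) for x,y in g for z in(.052,.084)]
u=proj('wrist',P,c);print(u.round(0).tolist())
for q in u: cv2.circle(im,tuple(int(v) for v in q),2,(0,255,0),-1)
cv2.imwrite('pics/w0m.png',im[:,:,::-1])
E
```

```text
clock: 2.55
position: [0.5177, 0.0247, 0.2504]
ee_rot: [0.64, 0.768, 0.001, -0.0]
ft_force: [0.6, -0.7, -0.0]
grip_width: 0.248
[0.50265469 0.10410269 0.37338905] [[0.983, 0.172, 0.058], [0.181, -0.933, -0.312], [0.0, 0.317, -0.948]] [-0.44018287 -0.40703873 -0.12643607] 0.2487237971056313
[[280.0, 109.0], [280.0, 109.0], [278.0, 186.0], [278.0, 194.0], [279.0, 251.0], [279.0, 264.0]]
```

View pics/w0m.png

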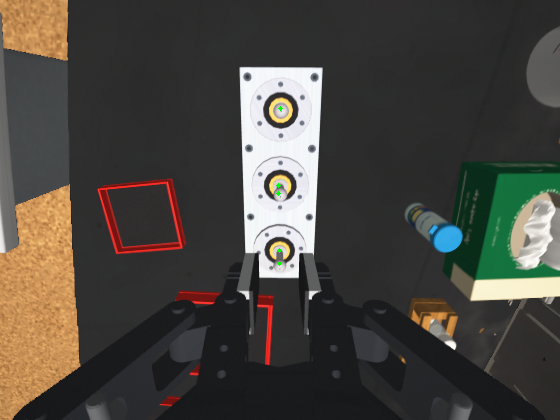

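Run:
```python
from h import *
im=cv2.imread('pics/w0.png');c=cam('wrist')
h=cv2.cvtColor(im,cv2.COLOR_BGR2HSV);m=cv2.inRange(h,(15,70,100),(35,255,255));m[:,:240]=0;m[:,320:]=0
for k in cv2.findContours(m,0,2)[0]:
  if len(k)>=5 and cv2.contourArea(k)>60:
    e=cv2.fitEllipse(cv2.convexHull(k));print(e,ray('wrist',[e[0]],.052,c).round(4))
cv2.imwrite('pics/w0c.png',cv2.resize(im[60:290,225:335],None,fx=2.6,fy=2.6,interpolation=2))
```

```text
((279.31298828125, 250.47244262695312), (19.5902042388916, 20.820755004882812), 80.78154754638672) [[ 0.532  -0.0569  0.052 ]]
((279.8147277832031, 185.2803955078125), (22.345094680786133, 22.71552848815918), 2.727277994155884) [[0.5184 0.0211 0.052 ]]
((280.3143005371094, 109.85635375976562), (23.97355842590332, 25.738971710205078), 6.886160850524902) [[0.5048 0.099  0.052 ]]
```

View pics/w0c.png

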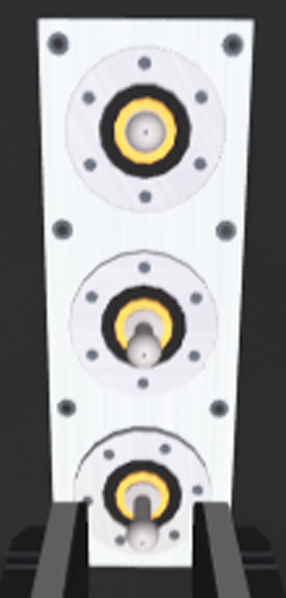

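```bash
python3 -m jog '[{"offset":[-0.021,-0.002,0.38],"rotation":[0,0,0],"fingers":-0.5},{"offset":[0,0,0.35],"rotation":[0,0,0],"fingers":-0.5},{"offset":[0,0,0.25],"rotation":[0,0,0],"fingers":-0.5},{"offset":[0,0,0.1],"rotation":[0,0,0],"fingers":-0.5},{"offset":[0,0,0.053],"rotation":[0,0,0],"fingers":-0.5},{"offset":[0,0,0],"rotation":[0,0,0],"fingers":-0.5}]'
python3 - <<'E'
from h import *
im=snap('wrist','w1.png');c=cam('wrist')
cv2.imwrite('pics/w1c.png',cv2.resize(im[150:400,150:410],None,fx=2,fy=2)[:,:,::-1])
print(proj('wrist',[(.518,.0215,.084),(.518,.0215,.052)],c))
E
```

```text
clock: 3.35
position: [0.5176, 0.0173, 0.081]
ee_rot: [0.643, 0.766, 0.0, 0.0]
ft_force: [0.1, -0.1, 0.1]
grip_width: 0.248
[[281.18797867 282.81593166]
 [280.67657681 251.09303404]]
```

View pics/w1c.png

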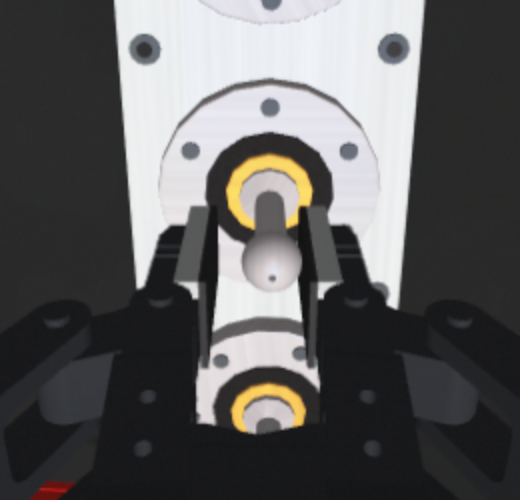

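```bash
python3 -m jog '[{"offset":[0.028,0.01,0],"rotation":[0,0,0],"fingers":-0.5},{"offset":[0,0,0],"rotation":[0,0,0],"fingers":-0.6},{"offset":[0,0,0],"rotation":[0,0,0],"fingers":-0.6},{"offset":[0,0,0],"rotation":[0,0,0],"fingers":-0.6}]' 
python3 -m jog '[{"offset":[0,0.007,0],"rotation":[0,0,0],"fingers":-0.6},{"offset":[0,0,0],"rotation":[0,0,0],"fingers":-0.6},{"offset":[0,0,0],"rotation":[0,0,0],"fingers":-0.6}]'
python3 -m jog '[{"offset":[0,0.007,0],"rotation":[0,0,0],"fingers":-0.6},{"offset":[0,0,0],"rotation":[0,0,0],"fingers":-0.6},{"offset":[0,0,0],"rotation":[0,0,0],"fingers":-0.6}]'
```

```text
clock: 3.9
position: [0.5181, 0.022, 0.0804]
ee_rot: [0.643, 0.766, -0.0, 0.0]
ft_force: [0.1, -0.3, 0.4]
grip_width: 0.201
clock: 4.28
position: [0.5191, 0.0222, 0.0803]
ee_rot: [0.643, 0.766, -0.0, -0.0]
ft_force: [-1.4, 0.2, 0.7]
grip_width: 0.199
clock: 4.65
position: [0.5201, 0.0224, 0.0804]
ee_rot: [0.643, 0.766, -0.0, 0.0]
ft_force: [-0.4, -0.6, 1.1]
grip_width: 0.202
```

```bash
for i in 1 2; do python3 -m jog '[{"offset":[0,0.007,0],"rotation":[0,0,0],"fingers":-0.6},{"offset":[0,0,0],"rotation":[0,0,0],"fingers":-0.6},{"offset":[0,0,0],"rotation":[0,0,0],"fingers":-0.6}]' | grep -v rot; done
```

```text
clock: 5.03
position: [0.5211, 0.0226, 0.0803]
ft_force: [0.4, 0.0, -0.1]
grip_width: 0.199
clock: 5.4
position: [0.5222, 0.0228, 0.0803]
ft_force: [-0.6, 0.3, 1.0]
grip_width: 0.199
```

```bash
python3 -m jog '[{"offset":[0,0.007,0],"rotation":[0,0,0],"fingers":-0.6},{"offset":[0,0,0],"rotation":[0,0,0],"fingers":-0.6},{"offset":[0,0,0],"rotation":[0,0,0],"fingers":-0.6}]' | grep -v rot
python3 - <<'E'
from h import *
im=snap('wrist','w2.png')
cv2.imwrite('pics/w2c.png',cv2.resize(im[150:400,150:410],None,fx=2,fy=2)[:,:,::-1])
E
```

```text
clock: 5.78
position: [0.5231, 0.023, 0.0803]
ft_force: [-1.2, -0.8, 0.6]
grip_width: 0.201
```

View pics/w2c.png

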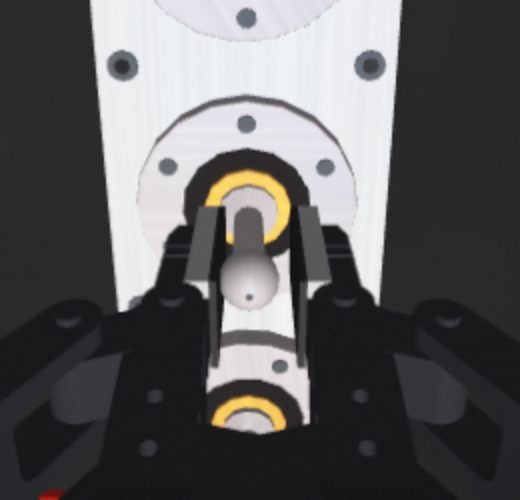

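```bash
for i in 1 2; do python3 -m jog '[{"offset":[0,0.007,0],"rotation":[0,0,0],"fingers":-0.6},{"offset":[0,0,0],"rotation":[0,0,0],"fingers":-0.6},{"offset":[0,0,0],"rotation":[0,0,0],"fingers":-0.6},{"offset":[0,0,0],"rotation":[0,0,0],"fingers":-0.6}]' | grep -v rot;done
```

```text
clock: 6.32
position: [0.5241, 0.0231, 0.0803]
ft_force: [-3.1, -0.7, 2.0]
grip_width: 0.199
clock: 6.82
position: [0.5252, 0.0233, 0.0803]
ft_force: [-4.2, -0.5, 2.5]
grip_width: 0.199
```

```bash
python3 -m jog '[{"offset":[0,-0.041,0],"rotation":[0,0,0],"fingers":-0.5},{"offset":[0,0,-0.3],"rotation":[0,0,0],"fingers":-0.5},{"offset":[-0.2,0,0],"rotation":[0,0,0],"fingers":-0.5},{"offset":[-0.237,0.003,0],"rotation":[0,0,0],"fingers":-0.5},{"offset":[-0.1,0,0],"rotation":[0,0,0],"fingers":-0.5},{"offset":[0,0,0.2],"rotation":[0,0,0],"fingers":-0.5},{"offset":[0,0,0.1],"rotation":[0,0,0],"fingers":-0.5},{"offset":[0,0,0],"rotation":[0,0,0],"fingers":-0.6}]' 
python3 -m jog '[{"offset":[0,0,0],"rotation":[0,0,0],"fingers":-0.6},{"offset":[0,0,0],"rotation":[0,0,0],"fingers":-0.6}]'
python3 - <<'E'
from h import *
im=snap('wrist','w3.png')
cv2.imwrite('pics/w3c.png',cv2.resize(im[150:400,150:410],None,fx=2,fy=2)[:,:,::-1])
E
```

```text
clock: 7.82
position: [0.533, -0.0561, 0.0795]
ee_rot: [0.642, 0.767, -0.0, -0.001]
ft_force: [-0.1, 0.2, -0.1]
grip_width: 0.199
clock: 8.07
position: [0.5343, -0.0568, 0.0812]
ee_rot: [0.643, 0.766, 0.0, 0.001]
ft_force: [0.1, 0.2, -0.6]
grip_width: 0.204
```

View pics/w3c.png

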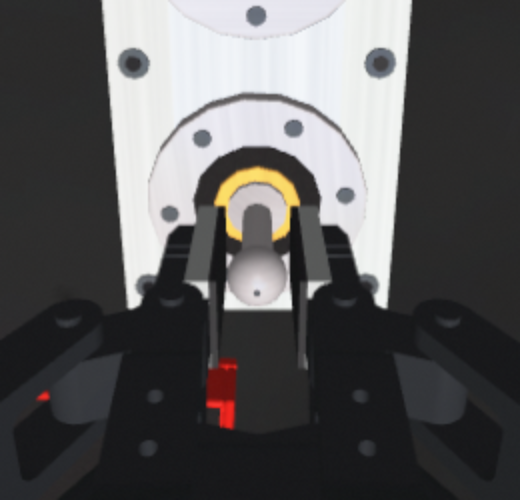

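```bash
python3 -m jog '[{"offset":[0,0.02,0],"rotation":[0,0,0],"fingers":-0.6},{"offset":[0,0,0],"rotation":[0,0,0],"fingers":-0.6},{"offset":[0,0,0],"rotation":[0,0,0],"fingers":-0.6}]' | grep -v rot
for i in 1 2; do python3 -m jog '[{"offset":[0,0.007,0],"rotation":[0,0,0],"fingers":-0.6},{"offset":[0,0,0],"rotation":[0,0,0],"fingers":-0.6},{"offset":[0,0,0],"rotation":[0,0,0],"fingers":-0.6},{"offset":[0,0,0],"rotation":[0,0,0],"fingers":-0.6}]' | grep -v rot;done
```

```text
clock: 8.5
position: [0.5367, -0.0564, 0.0804]
ft_force: [-0.4, -0.8, -0.3]
grip_width: 0.205
clock: 9.0
position: [0.5377, -0.0563, 0.0803]
ft_force: [-0.8, -0.2, -0.1]
grip_width: 0.205
clock: 9.5
position: [0.5387, -0.0561, 0.0804]
ft_force: [-0.9, 0.0, -0.2]
grip_width: 0.2
```

```bash
for i in 1 2; do python3 -m jog '[{"offset":[0,0.007,0],"rotation":[0,0,0],"fingers":-0.6},{"offset":[0,0,0],"rotation":[0,0,0],"fingers":-0.6},{"offset":[0,0,0],"rotation":[0,0,0],"fingers":-0.6},{"offset":[0,0,0],"rotation":[0,0,0],"fingers":-0.6}]' | grep -v rot;done
python3 - <<'E'
from h import *
im=snap('wrist','w4.png')
cv2.imwrite('pics/w4c.png',cv2.resize(im[150:400,150:410],None,fx=2,fy=2)[:,:,::-1])
E
```

```text
clock: 10.0
position: [0.5398, -0.0559, 0.0804]
ft_force: [0.1, -0.0, 0.6]
grip_width: 0.205
clock: 10.5
position: [0.5408, -0.0558, 0.0804]
ft_force: [0.4, -0.9, 0.7]
grip_width: 0.2
```

View pics/w4c.png

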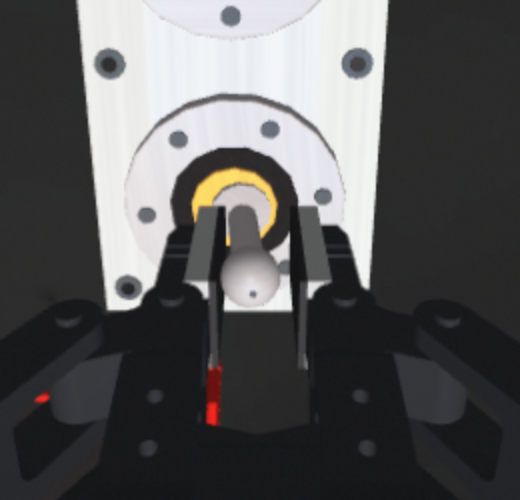

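```bash
python3 -m jog '[{"offset":[0,0.005,0],"rotation":[0,0,0],"fingers":-0.6},{"offset":[0,0,0],"rotation":[0,0,0],"fingers":-0.6},{"offset":[0,0,0],"rotation":[0,0,0],"fingers":-0.6}]' | grep -v rot
python3 -m jog '[{"offset":[0,-0.022,0],"rotation":[0,0,0],"fingers":-0.6},{"offset":[0,-0.022,0],"rotation":[0,0,0],"fingers":-0.6},{"offset":[0,0,0],"rotation":[0,0,0],"fingers":-0.6},{"offset":[0,0,0],"rotation":[0,0,0],"fingers":-0.6}]' | grep -v rot
python3 -m jog '[{"offset":[0,-0.02,0],"rotation":[0,0,0],"fingers":-0.6},{"offset":[0,-0.02,0],"rotation":[0,0,0],"fingers":-0.6},{"offset":[0,0,0],"rotation":[0,0,0],"fingers":-0.6},{"offset":[0,0,0],"rotation":[0,0,0],"fingers":-0.6}]' | grep -v rot
python3 - <<'E'
from h import *
im=snap('wrist','w5.png')
cv2.imwrite('pics/w5c.png',cv2.resize(im[150:400,150:410],None,fx=2,fy=2)[:,:,::-1])
E
```

```text
clock: 10.92
position: [0.5415, -0.0556, 0.0803]
ft_force: [-0.4, 0.0, 0.4]
grip_width: 0.199
clock: 11.42
position: [0.5351, -0.0568, 0.0804]
ft_force: [-0.1, -0.7, -0.7]
grip_width: 0.201
clock: 11.92
position: [0.5292, -0.0578, 0.0804]
ft_force: [-0.2, -0.2, -0.1]
grip_width: 0.196
```

View pics/w5c.png

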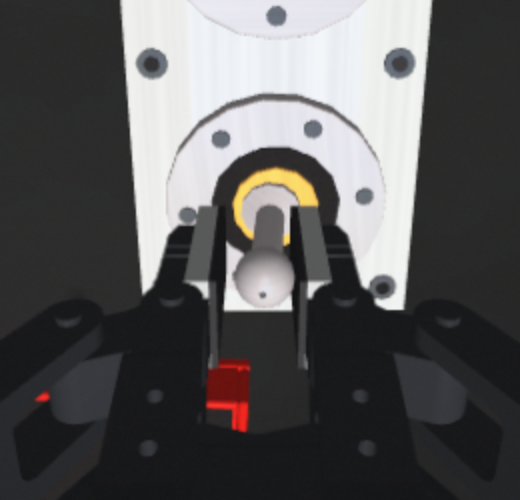

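```bash
python3 -m jog '[{"offset":[0,-0.011,0],"rotation":[0,0,0],"fingers":-0.6},{"offset":[0,0,0],"rotation":[0,0,0],"fingers":-0.6},{"offset":[0,0,0],"rotation":[0,0,0],"fingers":-0.6}]' | grep -v rot
python3 -m jog '[{"offset":[0,0.024,0],"rotation":[0,0,0],"fingers":-0.6},{"offset":[0,0.024,0],"rotation":[0,0,0],"fingers":-0.6},{"offset":[0,0,0],"rotation":[0,0,0],"fingers":-0.6},{"offset":[0,0.023,0],"rotation":[0,0,0],"fingers":-0.6},{"offset":[0,0.022,0],"rotation":[0,0,0],"fingers":-0.6},{"offset":[0,0,0],"rotation":[0,0,0],"fingers":-0.6},{"offset":[0,0,0],"rotation":[0,0,0],"fingers":-0.6}]' | grep -v rot
python3 -m jog '[{"offset":[0,-0.022,0],"rotation":[0,0,0],"fingers":-0.6},{"offset":[0,-0.024,-0.024],"rotation":[0,0,0],"fingers":-0.6},{"offset":[0,0,0],"rotation":[0,0,0],"fingers":-0.6},{"offset":[0,0,0],"rotation":[0,0,0],"fingers":-0.8},{"offset":[0,0,0],"rotation":[0,0,0],"fingers":-1},{"offset":[0,0,0],"rotation":[0,0,0],"fingers":-1},{"offset":[0,0,0],"rotation":[0,0,0],"fingers":-1},{"offset":[0,0,0],"rotation":[0,0,0],"fingers":-1}]' 40 | grep -v rot
```

```text
clock: 12.35
position: [0.5275, -0.0581, 0.0804]
ft_force: [-0.7, 0.1, -0.8]
grip_width: 0.199
clock: 13.22
position: [0.5412, -0.0557, 0.0803]
ft_force: [-0.0, -0.2, 0.6]
grip_width: 0.199
clock: 14.22
position: [0.5347, -0.0568, 0.0842]
ft_force: [-0.3, -0.6, 5.0]
grip_width: 0.127
```

Run:
```python
from h import *
im=snap('wrist','w6.png');c=cam('wrist');s=snap('scene','s6.png')
print(proj('wrist',[(.5347,-.0568,z) for z in(.084,.065,.052)],c), proj('scene',[(.5347,-.0568,.084)]))
o=manip.get_obs();print(o['ft_force'],o['torque'],o['position'],o['grip_width'])
a=cv2.resize(im[170:370,180:380],None,fx=2,fy=2)
u=proj('scene',[(.5347,-.0568,.084)])[0].astype(int)
b=cv2.resize(s[u[1]-40:u[1]+40,u[0]-40:u[0]+40],(400,400),interpolation=2)
cv2.imwrite('pics/w6c.png',np.hstack([a,b])[:,:,::-1])
```

```text
[[279.30576831 286.54080097]
 [279.21974166 266.35306168]
 [279.17098066 254.92980746]] [[266.91626968 194.91840154]]
[-1.41782865 -0.34682284  5.57185048] [-0.018778    0.25780868  0.05275623] [ 0.53470213 -0.05684811  0.08422256] 0.13138776174930028
```

View pics/w6c.png

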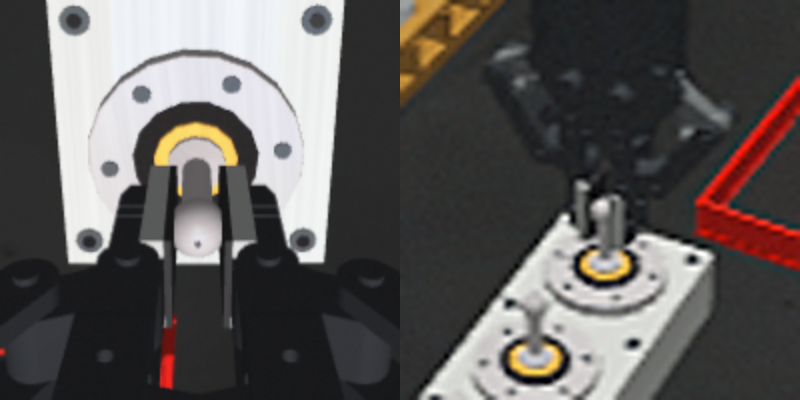

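```bash
python3 -m jog '[{"offset":[0,0,-0.03],"rotation":[0,0,0],"fingers":-1},{"offset":[0,0,-0.06],"rotation":[0,0,0],"fingers":-1},{"offset":[0,0,-0.1],"rotation":[0,0,0],"fingers":-1},{"offset":[0,0,-0.15],"rotation":[0,0,0],"fingers":-1},{"offset":[0,0,-0.15],"rotation":[0,0,0],"fingers":-1},{"offset":[0,0,-0.1],"rotation":[0,0,0],"fingers":-1},{"offset":[0,0,-0.05],"rotation":[0,0,0],"fingers":-1},{"offset":[0,0,0],"rotation":[0,0,0],"fingers":-1}]' 40
python3 - <<'E'
from h import *
plan([.483,-.227,.181],10,8)
E
```

```text
clock: 15.32
position: [0.5345, -0.0569, 0.1801]
ee_rot: [0.643, 0.766, 0.0, 0.0]
ft_force: [-0.6, 0.3, -8.0]
grip_width: 0.129
rot [0.00024111 0.00025476 0.00047443] dist [-0.0514598  -0.17011137  0.00092916]
[-0.132, -0.067, -0.001] [0.0, 0.0, 0.0]
[-0.132, -0.067, -0.001] [0.0, 0.0, 0.0]
[-0.132, -0.067, -0.001] [0.0, 0.0, 0.0]
[-0.132, -0.067, -0.001] [0.0, 0.0, 0.0]
[-0.132, -0.067, -0.001] [0.0, 0.0, 0.0]
[-0.132, -0.067, -0.001] [0.0, 0.0, 0.0]
[-0.132, -0.067, -0.001] [0.0, 0.0, 0.0]
[-0.132, -0.067, -0.001] [0.0, 0.0, 0.0]
```

```bash
python3 -m jog '[{"offset":[-0.053,-0.027,0],"rotation":[0,0,0],"fingers":-1},{"offset":[-0.106,-0.054,0],"rotation":[0,0,0],"fingers":-1},{"offset":[-0.159,-0.08,0],"rotation":[0,0,0],"fingers":-1},{"offset":[-0.212,-0.107,0],"rotation":[0,0,0],"fingers":-1},{"offset":[-0.212,-0.107,0],"rotation":[0,0,0],"fingers":-1},{"offset":[-0.159,-0.08,0],"rotation":[0,0,0],"fingers":-1},{"offset":[-0.106,-0.054,0],"rotation":[0,0,0],"fingers":-1},{"offset":[-0.053,-0.027,0],"rotation":[0,0,0],"fingers":-1}]' 
python3 -m jog '[{"offset":[0,0,0],"rotation":[0,0,0],"fingers":-1},{"offset":[0,0,0],"rotation":[0,0,0],"fingers":-1},{"offset":[0,0,0.1],"rotation":[0,0,0],"fingers":-1},{"offset":[0,0,0.18],"rotation":[0,0,0],"fingers":-1},{"offset":[0,0,0.18],"rotation":[0,0,0],"fingers":-1},{"offset":[0,0,0.1],"rotation":[0,0,0],"fingers":-1},{"offset":[0,0,0.04],"rotation":[0,0,0],"fingers":-1},{"offset":[0,0,0],"rotation":[0,0,0],"fingers":-1}]'
python3 - <<'E'
from h import *
s=snap('scene','s7.png');w=snap('wrist','w7.png')
cv2.imwrite('pics/s7c.png',np.hstack([cv2.resize(s[130:250,230:390],(533,400),interpolation=2),cv2.resize(w[170:370,210:343],(267,400))])[:,:,::-1])
E
```

```text
clock: 16.32
position: [0.4824, -0.2283, 0.1795]
ee_rot: [0.643, 0.766, -0.0, -0.0]
ft_force: [-0.5, -1.0, -7.9]
grip_width: 0.125
clock: 17.32
position: [0.4832, -0.2274, 0.0901]
ee_rot: [0.643, 0.766, 0.0, 0.0]
ft_force: [0.7, 0.4, -7.1]
grip_width: 0.13
```

View pics/s7c.png

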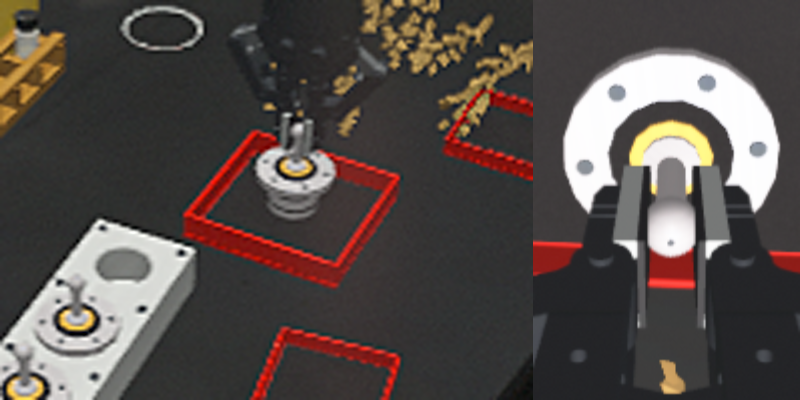

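The worn cartridge hangs upright over the middle of the tray, about 10 mm above its floor; the two good ones are still seated in the block.

```bash
python3 -m jog '[{"offset":[0,0,0.03],"rotation":[0,0,0],"fingers":-1},{"offset":[0,0,0.02],"rotation":[0,0,0],"fingers":-1},{"offset":[0,0,0],"rotation":[0,0,0],"fingers":-1},{"offset":[0,0,0],"rotation":[0,0,0],"fingers":-1}]'
for i in 1 2; do python3 -m jog '[{"offset":[0,0,0.007],"rotation":[0,0,0],"fingers":-1},{"offset":[0,0,0],"rotation":[0,0,0],"fingers":-1},{"offset":[0,0,0],"rotation":[0,0,0],"fingers":-1}]'|grep -v rot;done
```

```text
clock: 17.92
position: [0.483, -0.2275, 0.0825]
ee_rot: [0.643, 0.766, 0.0, 0.0]
ft_force: [-0.6, -1.1, -7.1]
grip_width: 0.127
clock: 18.3
position: [0.483, -0.2274, 0.0815]
ft_force: [0.2, -0.5, -7.3]
grip_width: 0.127
clock: 18.68
position: [0.4832, -0.2275, 0.0806]
ft_force: [-0.9, 0.8, -3.7]
grip_width: 0.127
```

```bash
python3 -m jog '[{"offset":[0,0,0.005],"rotation":[0,0,0],"fingers":-1},{"offset":[0,0,0],"rotation":[0,0,0],"fingers":-1},{"offset":[0,0,0],"rotation":[0,0,0],"fingers":-1}]'|grep -v rot
python3 -m jog '[{"offset":[0,0,0],"rotation":[0,0,0],"fingers":-0.7},{"offset":[0,0,0],"rotation":[0,0,0],"fingers":-0.5},{"offset":[0,0,0],"rotation":[0,0,0],"fingers":-0.3},{"offset":[0,0,0],"rotation":[0,0,0],"fingers":-0.3},{"offset":[0,0,-0.1],"rotation":[0,0,0],"fingers":-0.3},{"offset":[0,0,-0.3],"rotation":[0,0,0],"fingers":-0.3},{"offset":[0,0,-0.3],"rotation":[0,0,0],"fingers":-0.3},{"offset":[0,0,0],"rotation":[0,0,0],"fingers":-0.3}]'
python3 - <<'E'
from h import *
c=cam('wrist');im=snap('wrist','w8.png');s=snap('scene','s8.png');t=snap('top','t8.png')
h=cv2.cvtColor(im[:,:,::-1].copy(),cv2.COLOR_BGR2HSV);m=cv2.inRange(h,(15,70,100),(35,255,255))
for k in cv2.findContours(m,0,2)[0]:
  if cv2.contourArea(k)>60:
    e=cv2.fitEllipse(cv2.convexHull(k));print(e,ray('wrist',[e[0]],.048,c).round(4))
cv2.imwrite('pics/s8c.png',np.hstack([cv2.resize(s[130:290,190:390],(500,400),interpolation=2),cv2.resize(im[:,205:520],(300,400))])[:,:,::-1])
E
```

```text
clock: 19.05
position: [0.4835, -0.2276, 0.0803]
ft_force: [-1.2, 0.1, 5.1]
grip_width: 0.131
clock: 20.05
position: [0.485, -0.228, 0.1892]
ee_rot: [0.643, 0.766, 0.001, 0.004]
ft_force: [0.5, 0.1, 0.1]
grip_width: 0.353
((291.50177001953125, 343.8441162109375), (34.40808868408203, 47.412227630615234), 42.71979522705078) [[ 0.5287 -0.3908  0.048 ]]
((284.6572570800781, 305.69183349609375), (27.02117156982422, 55.429317474365234), 174.4787139892578) [[ 0.512  -0.3421  0.048 ]]
((275.3960876464844, 194.47604370117188), (26.694673538208008, 27.335790634155273), 120.91973876953125) [[ 0.4818 -0.2247  0.048 ]]
((553.1488037109375, 233.47613525390625), (112.09662628173828, 207.52503967285156), 1.2186176776885986) [[ 0.7618 -0.2161  0.048 ]]
((-10.098758697509766, 232.81723022460938), (246.41526794433594, 379.0332336425781), 4.303225517272949) [[ 0.2092 -0.3122  0.048 ]]
```

Run:
```python
from h import *
a=cv2.imread('pics/s0.png').astype(int);b=cv2.imread('pics/s8.png').astype(int)
d=np.abs(a-b).max(2)
m=(d>50).astype(np.uint8)
k,l,st,ce=cv2.connectedComponentsWithStats(m)
print([s.tolist() for s in st[1:] if s[4]>8])
print(proj('scene',[(.4818,-.2247,.08),(.4818,-.2247,.048),(.5195,.0215,.084),(.506,.1,.084),(.5335,-.057,.084)]).round(0).tolist())
# flange blob in scene: fit ellipse
g=b.min(2)[130:215,285:350];print(g[::6,::4].tolist() if 0 else '')
w=cv2.imread('pics/w8.png');c=cam('wrist')
x=(w.min(2)>150).astype(np.uint8);
for q in cv2.findContours(x,0,2)[0]:
  if cv2.contourArea(q)>300: e=cv2.fitEllipse(cv2.convexHull(q));print('flange?',np.round(e[0]),np.round(e[1]),ray('wrist',[e[0]],.044,c).round(3))
print(manip.get_obs()['ft_force'])
```

```text
[[308, 0, 25, 29, 597], [367, 0, 36, 25, 470], [404, 0, 4, 3, 9], [414, 0, 8, 4, 12], [440, 0, 120, 300, 4223], [304, 2, 1, 9, 9], [458, 2, 12, 8, 72], [494, 2, 39, 50, 1109], [334, 25, 28, 11, 64], [308, 36, 34, 21, 103], [313, 42, 30, 21, 91], [312, 47, 38, 31, 512], [506, 62, 5, 6, 18], [316, 81, 26, 6, 73], [491, 88, 5, 14, 22], [493, 90, 11, 13, 25], [302, 103, 7, 2, 10], [300, 106, 10, 7, 22], [343, 110, 9, 6, 19], [302, 114, 7, 7, 18], [337, 117, 14, 17, 82], [550, 123, 10, 3, 11], [313, 131, 4, 12, 20], [328, 134, 3, 13, 20], [306, 170, 25, 25, 313], [523, 174, 14, 35, 40], [539, 187, 5, 13, 13], [255, 193, 24, 24, 223], [311, 195, 13, 3, 18], [495, 222, 12, 29, 140], [549, 233, 11, 40, 191], [510, 251, 38, 14, 126], [452, 253, 2, 12, 14], [470, 284, 32, 23, 323], [541, 285, 19, 28, 94], [507, 290, 27, 18, 200], [523, 294, 22, 30, 131]]
[[319.0, 172.0], [318.0, 181.0], [253.0, 214.0], [237.0, 234.0], [267.0, 195.0]]

flange? [275. 193.] [66. 68.] [[ 0.478 -0.222  0.044]]
flange? [372.  29.] [ 84. 134.] [[ 0.53  -0.078  0.044]]
[-0.95605604  0.11012226 -0.22862307]
```

```bash
python3 -c "
from workcell import manip
print(manip.hand_in())"
```

```text
the job is handed in; nothing more can be done
None
```

The worn cartridge was in the right-hand bore (lowest y). I moved it into the largest red tray, released it, and handed the job in at about 20 s.

**Finding it:**
- **Middle spindle:** it pushed back at once, at roughly 1–2 N per mm and up to about 4.2 N, so I took it as good.
- **Right-hand spindle:** it leaned about 4–5 mm with under about 1 N. I rocked it one way, back through upright, the other way, and once more, then lifted it. The wrist force showed about 8 N of load.
- **Left-hand spindle:** I never rocked it. It counts as good because only one is worn.

**Last checks:**
- **Worn cartridge:** the close-up put it about 5 mm or less from the tray centre, and the flange looked round from above, so it is upright. The contact force went to zero after I released it and backed off.
- **Other things:** comparing the first and last scene pictures showed no change at the two good cartridges, marker, dropper bottle or strip tube.

**Less certain:**
- The viewing limit was used up, so I checked the final state from measurements in the pictures and did not look at it.
- The closed grip read about 11 mm on the 14 mm ball. The picture showed a normal hold on the ball, and it did not slip during the lift.

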